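# Shut the parts drawers and lock them

## Task

Two red drawers of the blue parts cabinet on the bench stand open. Push both fully home without slamming them, and only then push the yellow lug of the locking bar on the cabinet's top all the way to the left (as seen from the robot), so that the bar's two tabs stand in front of the drawers. Leave the loose things on and around the cabinet where they are.

Things in the scene. Friction and masses are not known exactly. Their poses are not given: they have to be found in the camera images.
- cabinet: blue steel cabinet fixed to the bench, 200 mm deep (x), 320 mm wide (y), 130 mm high. Origin at the centre of its underside; its x axis points away from the robot, from front to back, its y axis to the left, z up; its front face is the plane x = -100 mm in this frame. Its yaw differs from run to run. It does not move.
- drawer_left_face (a point): centre of the outer front face of the left red drawer (80 mm left of the cabinet's middle), 68 mm above the bench, axes as the cabinet's. The flat front plate, without handle, is 132 mm wide, 8 mm thick and reaches from 19 to 117 mm above the bench; behind it is an open tray. It slides along the cabinet's x axis; shut, the face is flush with the cabinet's front face.
- drawer_right_face (a point): the same point of the right red drawer (80 mm right of the cabinet's middle), otherwise the same.
- drawer_left (a joint): how far the left drawer is open in m: 0 fully shut (hard stop), 0.12 fully out. It slides with about 1.5 N of friction and stays where it is left.
- drawer_right (a joint): the same for the right drawer.
- lug (a point): centre of the yellow lug of the locking bar, 149 mm above the bench and 60 mm nearer the front than the cabinet's middle: 26 mm (x) by 20 mm (y) by 22 mm high, its top 160 mm above the bench. Axes as the cabinet's. It stands on the bar's flat aluminium plate (56 mm x 200 mm), which lies on the cabinet's top just behind its front edge, its upper face 138 mm above the bench.
- tab (a point): centre of the middle one of the bar's two tabs, 119 mm above the bench. Each is 16 mm wide, 5 mm thick and hangs from the plate down to 100 mm above the bench, out to 9 mm before the cabinet's front face. Unlocked, the tabs hang before the middle post and the right-hand post, clear of the drawers; locked, before the drawers' fronts. The other tab is 154 mm to the right of this one.
- lock_bar (a joint): how far the locking bar has been slid to the left, along the cabinet's y axis, in m: 0 unlocked (lug 70 mm right of the cabinet's middle), 0.05 locked (hard stop). It slides with about 2 N of friction and stays where it is left.
- jar: small closed jar, 44 mm across, 55 mm tall, standing on the cabinet's top towards the back (the far side); origin at the centre of its underside
- bearing: steel bearing ring, 52 mm across, 16 mm high, lying on the cabinet's top towards the back; origin at the centre of its underside
- spray_can: yellow-labelled spray can, 54 mm across, 160 mm tall, standing on the bench left of the cabinet; origin at the centre of its underside
- red_bin: loose open red parts bin, 150 x 100 x 70 mm, on the bench right of the cabinet; origin at the centre of its underside
- wrench: steel wrench, 170 mm long, lying on the bench near the robot; origin at its underside
- screwdriver: screwdriver, 190 mm long, lying on the bench near the robot; origin at its underside

How it is judged:
On the way, in this order (a step that is already met when the one before it is completed fails the run):
1. both drawers are fully home (value of joint each of drawer_left, drawer_right below 0.004 m), for 0.2 s.
2. the locking bar is pushed all the way across (all of step 1 and value of joint lock_bar above 0.046 m), for 0.2 s.
At the end, for the whole second after the job is handed in: Both drawers are within 4 mm of fully shut, the locking bar is within 4 mm of its locked stop, and every loose thing is within 30 mm of where it stood, the jar and the can upright (all of step 2 and distance of each of jar, bearing, spray_can, red_bin, wrench, screwdriver from where it was at the start of the episode below 0.03 m and angle between each of jar, spray_can's own z axis and vertical below 0.2 rad); the robot touches nothing.
It fails at once if the locking bar is pushed across (20 mm or more) while a drawer still stands open (12 mm or more) (value of joint lock_bar above 0.02 m and value of joint any of drawer_left, drawer_right above 0.012 m).
It fails at once if a drawer is slammed (faster than 0.5 m/s) (velocity of joint any of drawer_left, drawer_right below -0.5 m/s).
It fails at once if a loose thing is picked up or shoved 30 mm or more (distance of any of jar, bearing, spray_can, red_bin, wrench, screwdriver from where it was at the start of the episode above 0.03 m).
It fails at once if the jar or the spray can is knocked over (angle between any of jar, spray_can's own z axis and vertical above 0.4 rad).
It also fails if it takes over 58 s, if anything falls off the work surface, if the arm or the gripper's body presses on something with over 40 N, if the wrist force passes 120 N, or if a joint passes its speed limit or range.

## Robot

A 7-joint arm with a two-finger parallel gripper is mounted at the origin on the work surface. World frame = base frame: x ahead of the robot, y to its left, z up, the work surface at z = 0. Lengths are in m, angles in rad, forces in N, time in s.
With the tool pointing down it reaches from about 0.425 to 0.875 m from the base axis. Payload 4.7 kg.
Tool frame: the origin (TCP) lies midway between the tips of the shut fingers; the grasp point (between the pads) lies 19 mm behind it; x points along the fingers, z is the direction in which the jaws open and shut, and the axes are right-handed (so a half turn about x gives the same grasp; the last joint's range is limited). The gripper opens to 87 mm and grips with 3 to 60 N. Pads are 19 mm wide; open, the fingers measure 117 mm over their backs; the gripper's body (75 mm by 190 mm) begins 51 mm behind the grasp point.
Start: joints at [1.181, 0.321, -0.07, 1.45, 0.023, 1.371, -0.057], TCP at [0.255, -0.598, 0.223] pointing down, gripper open.
Joint ranges: [-2.86, 2.86], [-0.3, 2.09], [-1.38, 1.24], [0.06, 2.45], [-1.56, 4.7], [0.09, 2.05], [-2.69, 2.69]. Speed limits (rad/s): [2.57, 2.57, 3.14, 3.14, 3.14, 3.14, 3.14].

## Interface

Orientations are given as a rotation vector (axis times angle).
In Python, from bench import ctrl, vision, close_job gives the robot as it stands. The module is installed in compiled form; this text tells all that it offers.
- The arm moves only by the tool servo_tool, never from a script. Its argument "commands" is a list that holds one entry, the list of rows, each a list of 7 numbers: the turn, a rotation vector about the tool's x, y, z in degrees, then the shift along the tool's x, y, z in mm, then the finger opening in mm, from 0 to 87. In form: [[[wx, wy, wz, x, y, z, grip], ...]]. A call has 1 to 5 rows; each row is the pose to reach, as a shift and turn from the pose commanded when the call began, along the tool's axes at that moment; what a row does not reach only later rows make up. A row lasts 1/8 s, in which the tool goes at most 62.5 mm and 10.7 degrees, less where a joint would pass 70% of its speed; a pose out of reach is approached as far as the arm can. A call with a gripper value outside its range is refused whole. The fingers move at their own pace and stop on an object; "newtons" is the grip in N (left out, the last holds). Time passes only in rows, so rows that repeat a pose let the fingers close. It gives the time, the measured TCP pose, the force and the opening at its end, in the units of the state.
- ctrl.get_state(): the state, without advancing time (a new reading comes with each control period).
- vision.get_image(name): name is "scene" or "top" or "wrist"; returns the picture (400x640x3 uint8, red, green, blue); there is no depth.
- vision.camera_info(name): a dict with "fov_y" (degrees; the focal length in pixels is half the picture's height over the tangent of half this angle, whatever the lens; pixels are square), "cx", "cy" (the principal point, pixels), "pose" (4x4, takes a point from camera to world coordinates). Camera axes: x right, y down, z forward; pixel columns grow to the right and rows downward; lengths in m; the calibration is good to about 2 mm. The wrist camera is an equidistant fisheye: a pixel r from the principal point sees the ray r / f radians off the axis. A picture is of the moment at which its call begins: read the wrist's pose just before it. camera_info takes no time and is no camera call; for the wrist camera it gives the pose at the moment of the call.
- close_job(): hands the job in, once; it reports no verdict.
The state is a dict: "time": time; "joint_positions": joint angles; "qd": joint speeds; "joint_torque": joint torques, N m; "position": TCP position; "tool_rot": TCP orientation; "ft_force": force on the tool from outside, world axes, zero at the start; "torque": the same for the moment, N m; "grip_width": opening from 0.0 (shut) to 1.0 (fully open).
Only numpy, scipy, OpenCV 4.12 (cv2) and the standard library are available. Lean on these libraries where they do the work, as an engineer would, in place of code of your own. Each camera call takes 0.05 s, during which the arm holds its last target. There are 200 camera calls.

## Working session

There is one attempt and no reset: what is moved stays moved. The work goes in short steps, Python scripts to look and compute and a tool call to move; the robot and the scene stay as the last step left them, time stands still between calls to the robot, and variables do not carry over. Pictures are saved under pics/ and viewed, about 8 in all and at most 12, crops included, and the job is handed in when it is done.

Besides the shell and the picture viewer there is one more tool, called after "Call:" in YAML: its name, and indented under it one key for each argument. servo_tool: Moves the arm, as the interface text tells. Its arguments: {"type":"object","properties":{"commands":{"type":"array"},"newtons":{"type":"number"}},"required":["commands"]}

```bash
mkdir -p pics; python3 - <<'E'
from bench import ctrl, vision
import cv2, numpy as np
s=ctrl.get_state(); print({k:np.round(v,3) for k,v in s.items()})
for n in("scene","top"):
    im=vision.get_image(n); cv2.imwrite(f"pics/{n}0.png",im[:,:,::-1]); c=vision.camera_info(n); print(n,c["fov_y"],c["cx"],c["cy"],np.round(c["pose"],3))
E
```

```text
{'time': np.float64(0.0), 'joint_positions': array([ 1.181,  0.322, -0.07 ,  1.452,  0.023,  1.371, -0.057]), 'qd': array([ 0.   ,  0.   ,  0.   , -0.001,  0.   , -0.001,  0.   ]), 'joint_torque': array([-0.0000e+00, -4.9129e+01, -4.0400e-01, -3.1253e+01, -6.4000e-02,
        4.4000e-02,  0.0000e+00]), 'position': array([ 0.255, -0.597,  0.221]), 'tool_rot': array([ 0.908,  1.375, -0.906]), 'ft_force': array([ 0.074,  0.255, -1.546]), 'torque': array([ 0.009, -0.018, -0.017]), 'grip_width': np.float64(0.996)}
scene 43.27846427419409 317.8909625398586 200.34387397267045 [[ 0.325  0.78  -0.534  1.354]
 [ 0.946 -0.261  0.194 -0.28 ]
 [ 0.012 -0.568 -0.823  1.35 ]
 [ 0.     0.     0.     1.   ]]
top 54.61829034258981 323.15549790153 211.1263883583021 [[ 0.029 -0.997  0.076  0.48 ]
 [-0.999 -0.027  0.032 -0.016]
 [-0.03  -0.076 -0.997  1.181]
 [ 0.     0.     0.     1.   ]]
```

View pics/scene0.png

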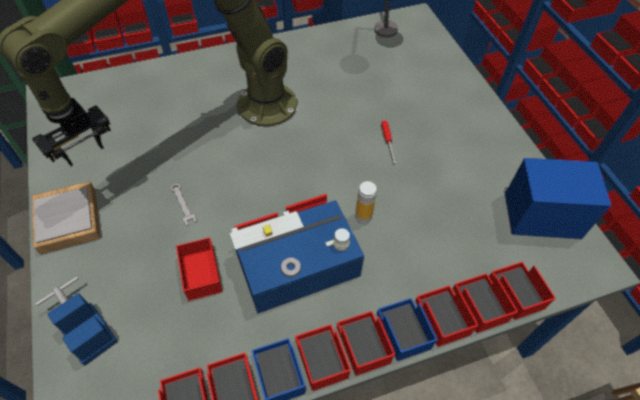

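View pics/top0.png

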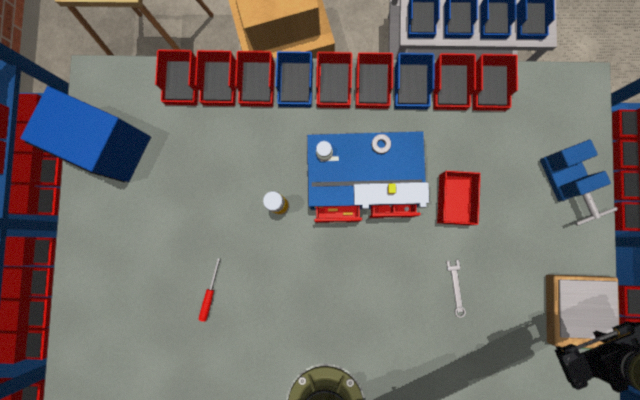

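Scene view: the arm is away to the right. Top view: the cabinet spans about (307–428, 132–207), lug at (392,188), can at (275,203), red bin at (459,198), drawer fronts at about v≈215–222.

```bash
cat > h.py <<'E'
import cv2, numpy as np
from bench import ctrl, vision
def ray(n,u,v):
    c=vision.camera_info(n); f=200/np.tan(np.radians(c["fov_y"])/2); P=np.array(c["pose"])
    return P[:3,3],P[:3,:3]@np.array([(u-c["cx"])/f,(v-c["cy"])/f,1])
def onz(n,u,v,z):
    o,d=ray(n,u,v); return o+d*(z-o[2])/d[2]
def proj(n,p):
    c=vision.camera_info(n); f=200/np.tan(np.radians(c["fov_y"])/2); P=np.array(c["pose"])
    q=P[:3,:3].T@(np.array(p)-P[:3,3]); return c["cx"]+f*q[0]/q[2],c["cy"]+f*q[1]/q[2]
E
python3 - <<'E'
from h import *
im=cv2.imread("pics/top0.png")
cv2.imwrite("pics/c1.png",cv2.resize(im[120:235,250:490],None,fx=3.3,fy=3.3,interpolation=cv2.INTER_CUBIC))
h=cv2.cvtColor(im,cv2.COLOR_BGR2HSV)
yl=cv2.inRange(h,(22,120,120),(35,255,255)); yl[:180]=0; yl[196:]=0; yl[:,:383]=0; yl[:,400:]=0
v,u=np.nonzero(yl); print("lug",u.mean(),v.mean(),len(u),onz("top",u.mean(),v.mean(),.16))
bl=cv2.inRange(h,(100,120,60),(125,255,255)); m=np.zeros_like(bl); m[125:210,300:432]=bl[125:210,300:432]
# back edge: first blue row per column ; left edge : first blue col per row
B=np.array([onz("top",u,np.nonzero(m[:,u])[0][0]-.5,.13)[:2] for u in range(315,420,3)])
L=np.array([onz("top",np.nonzero(m[v])[0][0]-.5,v,.13)[:2] for v in range(138,178,3)])
R=np.array([onz("top",np.nonzero(m[v])[0][-1]+.5,v,.13)[:2] for v in range(138,178,3)])
for n,e in(("B",B),("L",L),("R",R)):
    l=cv2.fitLine(e.astype(np.float32),cv2.DIST_HUBER,0,.01,.01).ravel(); print(n,l, np.degrees(np.arctan2(l[1],l[0])))
E
```

```text
lug 391.26666666666665 188.25333333333333 75 [ 0.62263956 -0.16139929  0.16      ]
B [ 0.052233   -0.99863493  0.77737087 -0.06573354] -87.005905
L [0.999485   0.03208978 0.7065485  0.06526387] 1.8389248
R [ 0.9987494   0.04999654  0.70787877 -0.25304726] 2.8657856
```

View pics/c1.png

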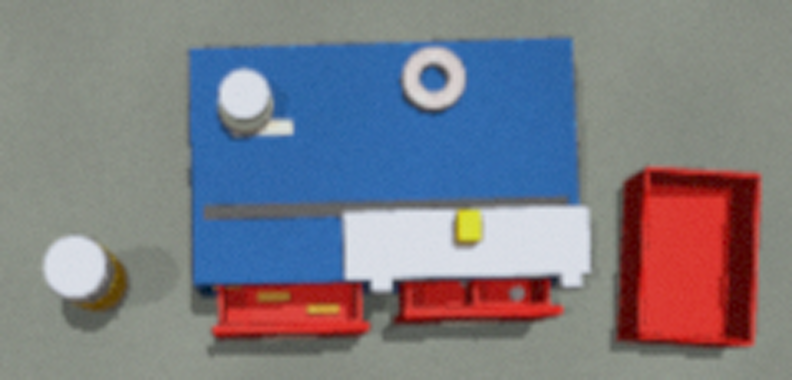

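The crop shows the cabinet yawed about +3°. The left drawer's lip is at crop (290,330) and the right one's at (480,313); the tabs are at (382,285) and (571,282).

```bash
cat >> h.py <<'E'
from scipy.spatial.transform import Rotation as Ro
yaw=np.radians(2.8); ex=np.array([np.cos(yaw),np.sin(yaw)]); ey=np.array([-ex[1],ex[0]])
C=np.array([.679,-.092])
def cab(p): d=np.array(p[:2])-C; return np.round([d@ex*1000,d@ey*1000],1)
def st():
    s=ctrl.get_state(); print("t",round(float(s["time"]),2),"p",np.round(s["position"],4),"cab",cab(s["position"]),"F",np.round(s["ft_force"],1),"q",np.round(s["joint_positions"],2)); return s,Ro.from_rotvec(s["tool_rot"])
def to(xc,yc,z,down_yaw=None):
    s,R=st(); w=np.r_[C+ex*xc/1000+ey*yc/1000,z]; print("target",w,"tool shift mm",np.round(R.inv().apply(w-s["position"])*1000,1)); return R
E
python3 - <<'E'
from h import *
s,R=st(); print(np.round(R.as_matrix(),3))
for n,u,v in(("L",290,334),("Ll",215,334),("Lr",366,329),("R",480,318),("Rl",398,320),("Rr",560,312)):
    p=onz("top",u/3.3+250,v/3.3+120,.117); print(n,p,cab(p))
for n,u,v,z in(("jar",243,90,.185),("bear",434,79,.146),("lug",468,224,.16),("tab",382,288,.138),("tab2",571,284,.138),("can",75,267,.16),("platecorner",590,208,.138)): print(n,cab(onz("top",u/3.3+250,v/3.3+120,z)))
g=Ro.from_matrix(np.array([[0,ex[0],0],[0,0,0],[-1,0,0]])+0) if 0 else None
E
```

```text
t 0.1 p [ 0.2552 -0.5973  0.2216] cab [-448. -484.] F [-0.7 -0.3 -0.7] q [ 1.18  0.32 -0.07  1.45  0.02  1.37 -0.06]
[[-0.001  0.92   0.393]
 [ 0.001  0.393 -0.92 ]
 [-1.    -0.    -0.002]]
L [ 0.5337917  -0.02301688  0.117     ] [-141.7   76. ]
Ll [0.53207373 0.03947035 0.117     ] [-140.3  138.5]
Lr [ 0.53968629 -0.0860247   0.117     ] [-138.9   12.8]
R [ 0.55140446 -0.18014609  0.117     ] [-131.7  -81.8]
Rl [ 0.54790077 -0.11238603  0.117     ] [-131.9  -14. ]
Rr [ 0.55817197 -0.24598643  0.117     ] [-128.2 -147.9]
jar [ 49.  109.4]
bear [ 63.5 -46.4]
lug [-58.7 -68. ]
tab [-106.7    0.3]
tab2 [-106.9 -153.1]
can [-86.1 248.3]
platecorner [ -45.  -170.9]
```

Call:
servo_tool:
  commands:
    - [[4,0,0,0,40,-30,0],[8,0,0,0,88,-66,0],[12,0,0,0,136,-103,0],[16,0,0,0,184,-139,0],[20,0,0,0,232,-175,0]]

```text
time: 0.72
position: [0.4005, -0.3437, 0.2223]
tool_rot: [1.17, 1.234, -1.171]
ft_force: [0.4, -0.4, -0.1]
grip_width: 0.514
```

```bash
python3 -c "
from h import *
R=to(-190,-78,.22); print(np.round(R.as_matrix(),3))"
```

```text
t 0.72 p [ 0.4005 -0.3437  0.2223] cab [-290.5 -237.8] F [ 0.4 -0.4 -0.1] q [ 0.88  0.07 -0.23  1.75  0.02  1.32 -0.87]
target [ 0.49303712 -0.17918833  0.22      ] tool shift mm [   2.3  101.  -159.5]
[[-0.     0.999  0.052]
 [-0.     0.052 -0.999]
 [-1.    -0.    -0.   ]]
```

Call:
servo_tool:
  commands:
    - [[0,0,0,0,25,-40,0],[0,0,0,0,55,-85,0],[0,0,0,0,82,-128,0],[0,0,0,0,98,-155,0],[0,0,0,0,100,-158,0]]

```text
time: 1.35
position: [0.492, -0.1795, 0.2223]
tool_rot: [1.165, 1.238, -1.165]
ft_force: [-0.3, 0.1, -1.2]
grip_width: 0.019
```

```bash
python3 -c "
from h import *
R=to(-190,-78,.098); print(np.round(R.as_matrix(),3))
cv2.imwrite('pics/w1.png',vision.get_image('wrist')[:,:,::-1])
c=vision.camera_info('wrist');print(np.round(c['pose'],3),c['fov_y'])"
```

```text
t 1.35 p [ 0.492  -0.1795  0.2223] cab [-191.1  -78.3] F [-0.3  0.1 -1.2] q [ 0.68  0.07 -0.4   1.75  0.03  1.33 -1.23]
target [ 0.49303712 -0.17918833  0.098     ] tool shift mm [124.3   1.1  -0.2]
[[-0.     0.998  0.06 ]
 [ 0.001  0.06  -0.998]
 [-1.    -0.    -0.001]]
[[ 0.059 -0.96  -0.275  0.567]
 [-0.998 -0.056 -0.016 -0.178]
 [-0.     0.275 -0.961  0.384]
 [ 0.     0.     0.     1.   ]] 65.70646984690485
```

View pics/w1.png

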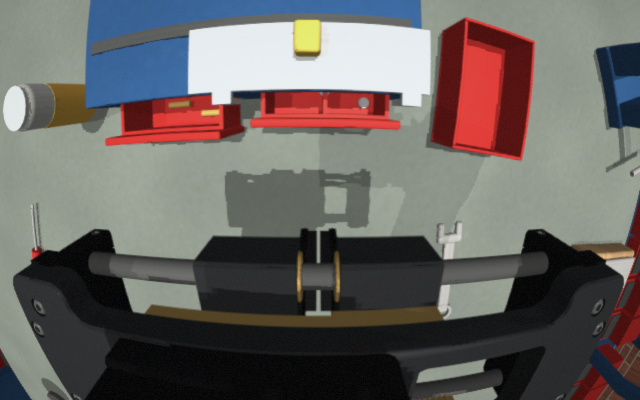

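The wrist view shows the closed fingers clear in front of the right drawer, whose lip is at (325,122). The left drawer's lip is at (175,138), and the lug at (308,37).

Call:
servo_tool:
  commands:
    - [[0,0,0,40,0,0,0],[0,0,0,85,2,0,0],[0,0,0,115,10,0,0],[0,0,0,123,20,0,0],[0,0,0,123,32,0,0]]

```text
time: 2.02
position: [0.5235, -0.1819, 0.0997]
tool_rot: [1.17, 1.234, -1.17]
ft_force: [1.0, 0.7, 0.9]
grip_width: 0.007
```

Call:
servo_tool:
  commands:
    - [[0,0,0,0,8,0,0],[0,0,0,0,16,0,0],[0,0,0,0,24,0,0],[0,0,0,0,32,0,0],[0,0,0,0,40,0,0]]

```text
time: 2.65
position: [0.5633, -0.1787, 0.0996]
tool_rot: [1.168, 1.234, -1.169]
ft_force: [-1.0, 0.3, 1.0]
grip_width: 0.005
```

```bash
python3 -c "
from h import *
to(-109,-78,.098)"
```

```text
t 2.65 p [ 0.5633 -0.1787  0.0996] cab [-119.8  -81. ] F [-1.   0.3  1. ] q [ 0.6   0.31 -0.4   1.74  0.13  1.12 -1.36]
target [ 0.57394041 -0.1752315   0.098     ] tool shift mm [ 1.6 10.8 -2.9]
```

Call:
servo_tool:
  commands:
    - [[0,0,0,0,3,0,0],[0,0,0,0,6,0,0],[0,0,0,0,9,0,0],[0,0,0,0,11,0,0],[0,0,0,0,11,0,0]]

```text
time: 3.28
position: [0.573, -0.178, 0.0994]
tool_rot: [1.168, 1.236, -1.171]
ft_force: [-4.8, -0.5, 2.3]
grip_width: 0.007
```

Call:
servo_tool:
  commands:
    - [[0,0,0,0,1,0,0],[0,0,0,0,2,0,0],[0,0,0,0,3,0,0]]

```text
time: 3.65
position: [0.5729, -0.1779, 0.0994]
tool_rot: [1.165, 1.241, -1.176]
ft_force: [-15.2, 0.2, 10.1]
grip_width: 0.006
```

Call:
servo_tool:
  commands:
    - [[0,0,0,0,-12,0,0],[0,0,0,0,-40,0,0],[0,0,0,0,-66,0,0],[0,0,0,0,-70,-40,0],[0,0,0,0,-70,-90,0]]

```text
time: 4.28
position: [0.5024, -0.0919, 0.0998]
tool_rot: [1.172, 1.231, -1.17]
ft_force: [0.6, -0.5, 0.3]
grip_width: 0.001
```

```bash
python3 -c "
from h import *
R=to(-175,78,.099); print(np.round(R.as_matrix(),3))
cv2.imwrite('pics/w2.png',vision.get_image('wrist')[:,:,::-1])"
```

```text
t 4.28 p [ 0.5024 -0.0919  0.0998] cab [-176.4    8.7] F [ 0.6 -0.5  0.3] q [ 0.56  0.15 -0.47  1.93  0.08  1.08 -1.45]
target [ 0.50039864 -0.02264183  0.099     ] tool shift mm [  0.8   1.5 -69.3]
[[ 0.003  0.999  0.051]
 [-0.001  0.051 -0.999]
 [-1.     0.003  0.001]]
```

View pics/w2.png

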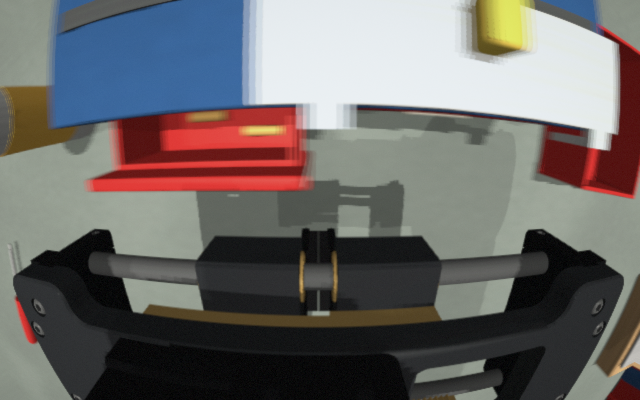

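The wrist view shows the right drawer's front now under the plate edge (red only as a thin line at about (430,112)), so it's home. The left drawer is still out, with its lip at (200,185).

Call:
servo_tool:
  commands:
    - [[0,0,0,0,0,-35,0],[0,0,0,0,0,-62,0],[0,0,0,0,3,-68,0],[0,0,0,0,10,-69,0],[0,0,0,0,18,-69,0]]

```text
time: 4.95
position: [0.5173, -0.0233, 0.0995]
tool_rot: [1.17, 1.233, -1.17]
ft_force: [0.4, -0.4, -0.0]
grip_width: -0.002
```

Call:
servo_tool:
  commands:
    - [[0,0,0,0,8,0,0],[0,0,0,0,16,0,0],[0,0,0,0,24,0,0],[0,0,0,0,32,0,0],[0,0,0,0,38,0,0]]

```text
time: 5.58
position: [0.5547, -0.0198, 0.0993]
tool_rot: [1.169, 1.235, -1.169]
ft_force: [-1.9, -1.2, -0.5]
grip_width: 0.003
```

```bash
python3 -c "
from h import *
to(-108,78,.099)"
```

```text
t 5.58 p [ 0.5547 -0.0198  0.0993] cab [-120.6   78.2] F [-1.9 -1.2 -0.5] q [ 0.44  0.26 -0.51  1.82  0.14  1.1  -1.64]
target [ 0.56731866 -0.0193689   0.099     ] tool shift mm [ 0.3 12.6  0.3]
```

Call:
servo_tool:
  commands:
    - [[0,0,0,0,4,0,0],[0,0,0,0,8,0,0],[0,0,0,0,11,0,0],[0,0,0,0,12,0,0],[0,0,0,0,13,0,0]]

```text
time: 6.2
position: [0.5651, -0.019, 0.0994]
tool_rot: [1.166, 1.238, -1.173]
ft_force: [-10.4, -2.0, 6.1]
grip_width: 0.006
```

```bash
python3 -c "
from h import *
st()"
```

```text
t 6.2 p [ 0.5651 -0.019   0.0994] cab [-110.2   78.5] F [-10.4  -2.    6.1] q [ 0.43  0.28 -0.51  1.79  0.15  1.11 -1.65]
```

Both drawers stopped at the same cabinet depth (TCP x ≈ −110). Next I back off, rise, and go to the right of the lug.

Call:
servo_tool:
  commands:
    - [[0,0,0,0,-14,0,0],[0,0,0,0,-45,0,0],[0,0,0,-40,-60,0,0],[0,0,0,-90,-60,25,0],[0,0,0,-115,-60,75,0]]

```text
time: 6.82
position: [0.5135, -0.0952, 0.2185]
tool_rot: [1.167, 1.23, -1.16]
ft_force: [1.4, 0.1, -1.3]
grip_width: 0.005
```

Call:
servo_tool:
  commands:
    - [[0,0,0,0,0,50,0],[0,0,0,0,0,100,0],[0,0,0,0,25,125,0],[0,0,0,0,65,128,0],[0,0,0,0,100,128,0]]

```text
time: 7.45
position: [0.62, -0.2201, 0.215]
tool_rot: [1.171, 1.232, -1.168]
ft_force: [0.3, -0.4, -0.0]
grip_width: 0.006
```

```bash
python3 -c "
from h import *
R=to(-60,-125,.147); print(np.round(R.as_matrix(),3))
cv2.imwrite('pics/w3.png',vision.get_image('wrist')[:,:,::-1])
im=vision.get_image('top'); cv2.imwrite('pics/t3.png',cv2.resize(im[120:235,250:490,::-1],None,fx=3.3,fy=3.3))"
```

```text
t 7.45 p [ 0.62   -0.2201  0.215 ] cab [ -65.2 -125. ] F [ 0.3 -0.4 -0. ] q [ 0.59  0.36 -0.38  1.43  0.14  1.37 -1.31]
target [ 0.62517785 -0.21978175  0.147     ] tool shift mm [68.1  5.  -0. ]
[[ 0.003  0.999  0.054]
 [-0.     0.054 -0.999]
 [-1.     0.003  0.   ]]
```

View pics/w3.png

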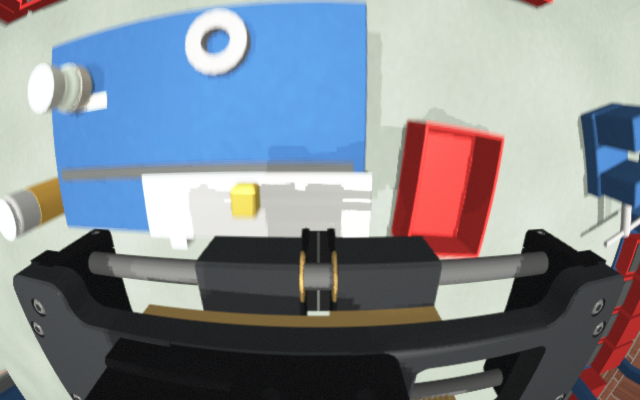

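The wrist view shows both drawers shut, with no red in front of the cabinet. The lug is at (245,200), left of the fingers at column 318, and the bin is clear at (450,190).

Call:
servo_tool:
  commands:
    - [[0,0,0,30,3,0,0],[0,0,0,58,5,0,0],[0,0,0,66,5,0,0],[0,0,0,67,5,-5,0],[0,0,0,67,5,-15,0]]

```text
time: 8.18
position: [0.6231, -0.2043, 0.1491]
tool_rot: [1.17, 1.232, -1.168]
ft_force: [-0.3, -0.9, 0.1]
grip_width: -0.002
```

Call:
servo_tool:
  commands:
    - [[0,0,0,0,0,-8,0],[0,0,0,0,0,-16,0],[0,0,0,0,0,-24,0],[0,0,0,0,0,-32,0],[0,0,0,0,0,-40,0]]

```text
time: 8.8
position: [0.6207, -0.1648, 0.148]
tool_rot: [1.169, 1.233, -1.169]
ft_force: [1.6, -2.4, 1.4]
grip_width: 0.005
```

```bash
python3 -c "
from h import *
to(-60,-45,.147)"
```

```text
t 8.8 p [ 0.6207 -0.1648  0.148 ] cab [-61.8 -69.8] F [ 1.6 -2.4  1.4] q [ 0.53  0.38 -0.4   1.56  0.15  1.24 -1.41]
target [ 0.62126987 -0.13987726  0.147     ] tool shift mm [  1.    1.9 -24.8]
```

Call:
servo_tool:
  commands:
    - [[0,0,0,0,0,-6,0],[0,0,0,0,0,-12,0],[0,0,0,0,0,-17,0],[0,0,0,0,0,-20,0],[0,0,0,0,0,-22,0]]

```text
time: 9.43
position: [0.6192, -0.1422, 0.1475]
tool_rot: [1.169, 1.235, -1.169]
ft_force: [1.6, -2.3, 0.6]
grip_width: 0.006
```

Call:
servo_tool:
  commands:
    - [[0,0,0,0,0,-1,0],[0,0,0,0,0,-2,0],[0,0,0,0,0,-3,0],[0,0,0,0,0,-4,0]]

```text
time: 9.93
position: [0.619, -0.1384, 0.1475]
tool_rot: [1.169, 1.234, -1.169]
ft_force: [2.6, -2.4, 1.1]
grip_width: 0.003
```

```bash
python3 -c "
from h import *
st()"
```

```text
t 9.93 p [ 0.619  -0.1384  0.1475] cab [-62.2 -43.4] F [ 2.6 -2.4  1.1] q [ 0.51  0.36 -0.41  1.58  0.15  1.23 -1.45]
```

Still only sliding friction, so it isn't at the stop yet.

Call:
servo_tool:
  commands:
    - [[0,0,0,0,0,-2,0],[0,0,0,0,0,-4,0],[0,0,0,0,0,-6,0],[0,0,0,0,0,-7,0]]

```text
time: 10.42
position: [0.6189, -0.1374, 0.1476]
tool_rot: [1.167, 1.226, -1.174]
ft_force: [4.4, -11.5, -1.8]
grip_width: 0.007
```

```bash
python3 -c "
from h import *
st()"
```

```text
t 10.43 p [ 0.6189 -0.1374  0.1476] cab [-62.3 -42.5] F [  4.4 -11.5  -1.8] q [ 0.5   0.36 -0.41  1.58  0.16  1.23 -1.46]
```

It's at the hard stop (11 N, no more travel). I retreat to the right, then up.

Call:
servo_tool:
  commands:
    - [[0,0,0,0,0,-7,0],[0,0,0,0,0,-7,0],[0,0,0,0,0,8,0],[0,0,0,-10,0,25,0],[0,0,0,-50,0,30,0]]

```text
time: 11.05
position: [0.618, -0.1618, 0.1955]
tool_rot: [1.168, 1.241, -1.173]
ft_force: [0.4, -0.9, 0.8]
grip_width: 0.004
```

Call:
servo_tool:
  commands:
    - [[0,0,0,-30,-20,0,0],[0,0,0,-40,-60,0,0],[0,0,0,-40,-110,10,0],[0,0,0,-40,-125,20,0],[0,0,0,-40,-125,20,0]]

```text
time: 11.68
position: [0.4963, -0.1889, 0.2382]
tool_rot: [1.17, 1.233, -1.17]
ft_force: [0.1, -1.3, 0.8]
grip_width: 0.005
```

```bash
python3 -c "
from h import *
st()
w=vision.get_image('wrist')[:,:,::-1]
t=cv2.resize(vision.get_image('top')[120:235,250:490,::-1],None,fx=2.67,fy=2.67)[:,:640]
cv2.imwrite('pics/f.png',np.vstack([w[:290],t]))
a=cv2.imread('pics/top0.png');b=vision.get_image('top')[:,:,::-1]
d=cv2.absdiff(a,b).max(2)
for n,(u,v) in dict(jar=(324,148),bear=(381,144),can=(275,203),bin=(459,198),wrench=(457,290),sd=(209,290)).items(): print(n,(d[v-25:v+25,u-15:u+15]>60).sum())
"
```

```text
t 11.68 p [ 0.4963 -0.1889  0.2382] cab [-187.2  -87.9] F [ 0.1 -1.3  0.8] q [ 0.68  0.08 -0.38  1.71  0.03  1.36 -1.23]
jar 0
bear 0
can 0
bin 532
wrench 947
sd 0
```

View pics/f.png

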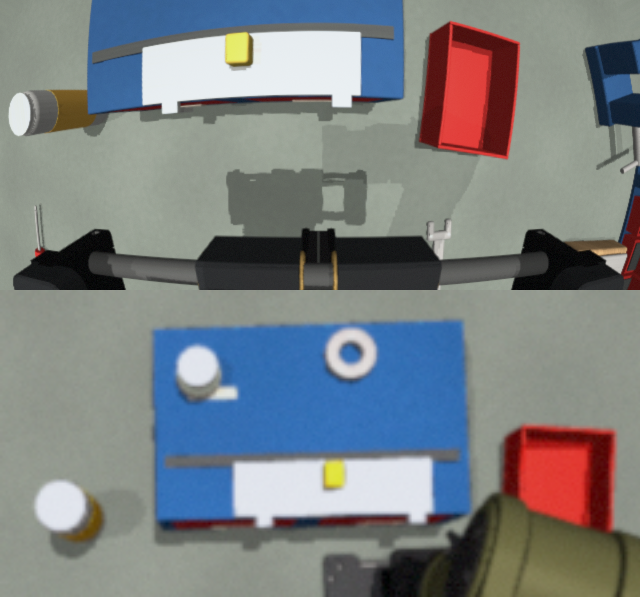

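The wrist view shows the lug at (238,48), both tabs in front of the drawers at (170,106) and (342,100), and both fronts shut. The loose items look untouched; the arm explains the bin and wrench pixel differences. I'll check the bar's travel numerically.

```bash
python3 -c "
from h import *
P=[]
for im in (cv2.imread('pics/top0.png'),vision.get_image('top')[:,:,::-1]):
    h=cv2.cvtColor(np.ascontiguousarray(im),cv2.COLOR_BGR2HSV); m=cv2.inRange(h,(22,120,120),(35,255,255))[180:196,365:402]
    v,u=np.nonzero(m); w=m[v,u]; p=onz('top',u.mean()+365,v.mean()+180,.16); P.append(cab(p)); 
    h2=cv2.inRange(h,(0,0,170),(180,70,255))[190:202,335:432]  # plate left/right edges
    e=[(np.nonzero(r)[0][0]+335,np.nonzero(r)[0][-1]+335) for r in h2[:6]]; print(p,len(u),np.median(e,0),cab(onz('top',np.median(e,0)[0]-.5,193,.138)))
print(P)
s0=cv2.imread('pics/scene0.png'); s1=vision.get_image('scene')[:,:,::-1]
for im in (s0,s1):
    h=cv2.cvtColor(np.ascontiguousarray(im),cv2.COLOR_BGR2HSV); m=cv2.inRange(h,(22,120,120),(35,255,255))[215:245,240:310]; v,u=np.nonzero(m); print(len(u),cab(onz('scene',u.mean()+240,v.mean()+215,.155)))
cv2.imwrite('pics/s2.png',cv2.resize(s1[150:320,150:400],None,fx=3,fy=3,interpolation=cv2.INTER_CUBIC))
"
```

```text
[ 0.62263956 -0.16139929  0.16      ] 75 [354. 428.] [-67.3  32.2]
[ 0.62051698 -0.11737212  0.16      ] 69 [337.5 411. ] [-66.2  76.8]
[array([-59.7, -66.6]), array([-59.7, -22.5])]
55 [-54.8 -69.1]
55 [-55.3 -24.7]
```

View pics/s2.png

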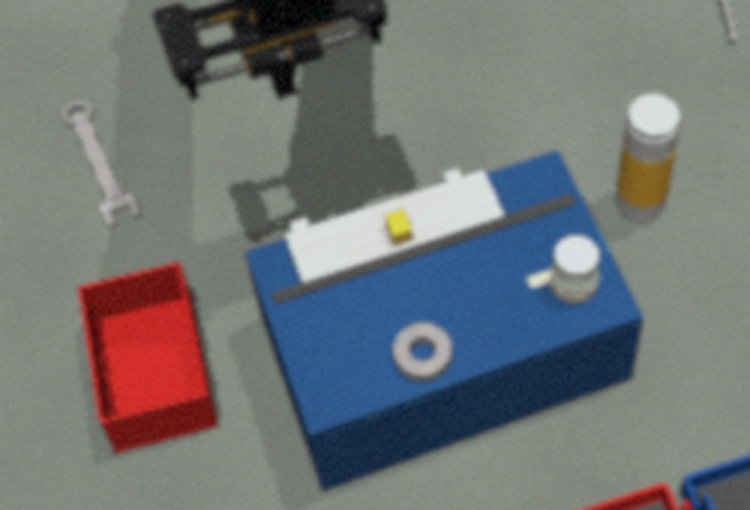

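Both cameras give 44 mm of travel, with the lug ending near its locked position (nominally −20 mm). I'll check the cabinet's middle from the scene view and push again harder to confirm the stop.

```bash
python3 -c "
from h import *
for n,x,y in(('bl',640,320),('br',318,432),('fr',247,253),('fl',558,152)):
    print(n,cab(onz('scene',150+x/3-.3,150+y/3-.3,.13)))
to(-60,-60,.148)
"
```

```text
bl [105.2 151.4]
br [ 103.  -155.1]
fr [ -93.3 -161.6]
fl [-93.5 154.2]
t 11.93 p [ 0.4976 -0.1871  0.2373] cab [-185.8  -86.1] F [ 0.1 -0.2 -0.1] q [ 0.67  0.08 -0.38  1.71  0.03  1.36 -1.23]
target [ 0.62200262 -0.15485935  0.148     ] tool shift mm [ 89.3 126.  -25. ]
```

The scene corners put the cabinet's middle 2–3 mm to the right, so the lug started near −65 and now stands at about −20, which agrees with locked. I'll confirm with one firmer push.

Call:
servo_tool:
  commands:
    - [[0,0,0,0,45,0,0],[0,0,0,0,95,-5,0],[0,0,0,30,125,-15,0],[0,0,0,75,126,-20,0],[0,0,0,89,126,-22,0]]

```text
time: 12.55
position: [0.6198, -0.1575, 0.1446]
tool_rot: [1.166, 1.242, -1.17]
ft_force: [-0.7, 1.0, 0.4]
grip_width: 0.006
```

Call:
servo_tool:
  commands:
    - [[0,0,0,0,0,-8,0],[0,0,0,0,0,-16,0],[0,0,0,0,0,-20,0],[0,0,0,0,0,-24,0],[0,0,0,0,0,-28,0]]

```text
time: 13.18
position: [0.6207, -0.1374, 0.1505]
tool_rot: [1.167, 1.223, -1.173]
ft_force: [2.3, -12.8, 1.6]
grip_width: 0.006
```

```bash
python3 -c "
from h import *
st()
"
```

```text
t 13.18 p [ 0.6207 -0.1374  0.1505] cab [-60.5 -42.5] F [  2.3 -12.8   1.6] q [ 0.51  0.36 -0.43  1.58  0.16  1.24 -1.46]
```

Same stop position at 12.8 N as before. I press a little further, then withdraw.

Call:
servo_tool:
  commands:
    - [[0,0,0,0,0,-3,0],[0,0,0,0,0,-6,0],[0,0,0,0,0,-6,0]]

```text
time: 13.55
position: [0.6206, -0.1373, 0.1506]
tool_rot: [1.167, 1.216, -1.178]
ft_force: [2.9, -16.2, 0.3]
grip_width: 0.004
```

Call:
servo_tool:
  commands:
    - [[0,0,0,0,0,10,0],[0,0,0,0,0,25,0],[0,0,0,-15,0,40,0],[0,0,0,-65,-5,42,0],[0,0,0,-85,-50,42,0]]

```text
time: 14.18
position: [0.5743, -0.1699, 0.2373]
tool_rot: [1.17, 1.231, -1.163]
ft_force: [-0.3, 0.5, 0.4]
grip_width: 0.003
```

Call:
servo_tool:
  commands:
    - [[0,0,0,0,-40,0,0],[0,0,0,0,-75,0,0],[0,0,0,0,-80,0,0],[0,0,0,0,-80,0,0]]

```text
time: 14.68
position: [0.4923, -0.1745, 0.2345]
tool_rot: [1.169, 1.233, -1.168]
ft_force: [0.3, -0.4, -0.1]
grip_width: 0.005
```

```bash
python3 -c "
from h import *
st()
for n in('top','scene'):
    im=np.ascontiguousarray(vision.get_image(n)[:,:,::-1])
    h=cv2.cvtColor(im,cv2.COLOR_BGR2HSV); m=cv2.inRange(h,(22,120,120),(35,255,255)); v0,u0=(180,365) if n=='top' else (215,240)
    m=m[180:196,365:402] if n=='top' else m[215:245,240:310]; v,u=np.nonzero(m); print(n,cab(onz(n,u.mean()+u0,v.mean()+v0,.16 if n=='top' else .155)))
    if n=='scene':
        d=cv2.absdiff(cv2.imread('pics/scene0.png'),im).max(2)
        for k,(u,v,r) in dict(jar=(341,240,12),bear=(290,267,12),can=(366,200,20),bin=(199,268,30),wrench=(184,203,18),sd=(389,142,22)).items(): print(k,(d[v-r:v+r,u-r:u+r]>60).sum())
"
```

```text
t 14.68 p [ 0.4923 -0.1745  0.2345] cab [-190.5  -73.3] F [ 0.3 -0.4 -0.1] q [ 0.68  0.06 -0.41  1.74  0.02  1.35 -1.25]
top [-59.8 -22.6]
scene [-55.3 -24.7]
jar 0
bear 0
can 0
bin 0
wrench 0
sd 0
```

The stop held at 16 N without moving, nothing loose has moved, and the arm is clear. I'm handing the job in.

```bash
python3 -c "
from bench import close_job
print(close_job())"
```

```text
the job is handed in; nothing more can be done
None
```

I pushed both drawers home slowly, right then left, and then pushed the lug left until the locking bar stopped. The job is handed in at about 15 s of robot time; no verdict was reported.

- **Drawers:** both came up against their stops at the same depth, at about 10–15 N. The pictures show no red drawer front sticking out.
- **Locking bar:** a second, firmer push (16 N) did not move it, and the tabs hang in front of the drawers.
- **Loose things:** the scene pictures from before and after match at all six items. The arm is clear, with a wrist force of about 0.
- **Disagreement:** both cameras show the lug moving about 44 mm, not the nominal 50 mm. It ended about 20–22 mm right of the cabinet's middle, where 20 mm is locked. I take this to mean the bar started about 5 mm along, since it would not move further against the stop. I could not read the joint directly to confirm it.

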